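# Seat the well plate, shut and clamp the thermal cycler

## Robot

A 6-joint arm with a two-finger parallel gripper is mounted at the origin on the work surface. World frame = base frame: x ahead of the robot, y to its left, z up, the work surface at z = 0. Lengths are in m, angles in rad, forces in N, time in s.
With the tool pointing down it reaches from about 0.275 to 0.75 m from the base axis. Payload 10.2 kg.
Tool frame: the origin (TCP) lies midway between the tips of the shut fingers; the grasp point (between the pads) lies 19 mm behind it; x points along the fingers, z is the direction in which the jaws open and shut, and the axes are right-handed (so a half turn about x gives the same grasp; the last joint's range is limited). The gripper opens to 88 mm and grips with 3 to 60 N. Pads are 18 mm wide; open, the fingers measure 123 mm over their backs; the gripper's body (75 mm by 187 mm) begins 45 mm behind the grasp point.
Start: joints at [1.121, 0.313, 1.498, -0, 1.331, -0.223], TCP at [0.118, 0.512, 0.239] pointing down, gripper open.
Joint ranges: [-2.94, 2.94], [-0.97, 2.17], [0.19, 2.56], [-1.23, 4.37], [0.02, 3.11], [-2.88, 2.88]. Speed limits (rad/s): [2.39, 2.39, 3.01, 3.14, 3.14, 3.14].

## Interface

Orientations are given as a rotation vector (axis times angle).
In Python, from bench import robot gives the robot as it stands.
- The arm moves only by the tool step_arm, never from a script. Its argument "motion" is a list of rows, each an object with "offset": the shift along the world's x, y, z in mm, a list of three; "rotation": the turn, a rotation vector about the world's x, y, z in rad, a list of three; "hand": the opening, from 0 (shut) to 1 (fully open). A call has 1 to 12 rows; each row is the pose to reach, as a shift and turn from the pose measured when the call began; what a row does not reach only later rows make up. A row lasts 1/8 s, in which the tool goes at most 62.5 mm and 10.7 degrees, less where a joint would pass 70% of its speed; a pose out of reach is approached as far as the arm can. A call with a gripper value outside its range is refused whole. The fingers move at their own pace and stop on an object; "force" is the grip in N (left out, the last holds). Time passes only in rows, so rows that repeat a pose let the fingers close. It gives the time, the measured TCP pose, the force and the opening at its end, in the units of the state.
- robot.sense(): the state, without advancing time (a new reading comes with each control period).
- robot.capture(name): name is "scene" or "top" or "wrist"; returns the picture (420x560x3 uint8, blue, green, red); there is no depth.
- robot.camera_params(name): a dict with "fx", "fy", "cx", "cy" (pixels), "D" ([k1, k2, p1, p2, k3] as OpenCV has them; the pictures are not rectified), "rvec" (rotation vector, rad) and "tvec" (3), from world to camera coordinates, as OpenCV has them. Camera axes: x right, y down, z forward; pixel columns grow to the right and rows downward; lengths in m; the calibration is good to about 2 mm. A picture is of the moment at which its call begins: read the wrist's pose just before it. camera_params takes no time and is no camera call; for the wrist camera it gives the pose at the moment of the call.
- robot.job_done(): hands the job in, once; it reports no verdict.
The state is a dict: "time_s": time; "qpos": joint angles; "dq": joint speeds; "effort": joint torques, N m; "eef_pos": TCP position; "eef_rot": TCP orientation; "wrist_force": force on the tool from outside, world axes, zero at the start; "wrist_torque": the same for the moment, N m; "gripper_width": finger opening in m.
Only numpy, scipy, OpenCV 4.12 (cv2) and the standard library are available. Lean on these libraries where they do the work, as an engineer would, in place of code of your own. Each camera call takes 0.05 s, during which the arm holds its last target.

## Task

The blue 96-well plate is standing proud in the thermal cycler's block: press both of its ends down until it is fully home. Then swing the lid shut and press the handle at its front until the latch clicks down. Finally turn the lid-pressure dial on top of the lid clockwise to the blue mark, leaving the other things on the bench where they are.

Things in the scene. Friction and masses are not known exactly. Their poses are not given: they have to be found in the camera images.
- cycler: Light-grey bench thermal cycler, fixed; 340 x 200 mm, black deck 90 mm high. Origin on the bench under its middle; z up; x from its front (sloped panel with dark screen) to its back (lid hinge), roughly along world +y, give or take 0.25 rad; y to its left side. The deck's recess for the plate, 90 mm (x) by 132 mm (y), is centred at x = 5 mm, y = 0.
- plate_left (a point): Press point on top of the plate, 10 mm in from its +y end. The loose blue plate with 96 white wells is 128 mm long (cycler's y), 86 mm wide, 16 mm thick, 80 g. It starts 4 to 6 mm high, ends not always equal. Each end goes down when pressed there with about 5 to 8 N, stays where it is left, then meets the solid block. Fully home this point is 94 mm above the bench, 4 mm above the deck.
- plate_right (a point): Press point on top of the plate, 10 mm in from its -y end, 108 mm from plate_left; also 94 mm above the bench when fully home.
- lid (a joint): Lid angle in rad: 0 shut, growing as it opens; starts nearly upright at 1.3 to 1.5. A stiff hinge holds the lid wherever it is left; moving it takes about 1 to 5 N at its front edge. The lid reaches 222 mm forward of the hinge line (252 mm with the latch handle), is 190 mm wide, and its outer face lies 50 mm from the hinge line.
- lid_hinge (a point): Point on the hinge line in the middle of the lid's width, 120 mm behind the plate's centre, 90 mm above the bench. The hinge line runs along the cycler's y. The point turns with the lid: shut, its axes are the cycler's; open by an angle A they are turned by A about y, which lifts the front (-x).
- latch_top (a point): Middle of the outer face (upper face when shut) of the latch handle, a dark grey bar across the lid's front edge: 96 mm wide, 34 mm front to back, 16 mm thick, flush with the lid's outer face. In lid_hinge axes at x = -239, y = 0, z = +50 mm. Lid shut, it faces up 140 mm above the bench before it is pressed, 132 mm after. Moves with the lid.
- latch (a joint): Travel of the latch handle towards the lid's underside, m: 0 released (at the start), 0.008 clicked down. It snaps over half-way at about 16 N and stays down. The lid moves more easily than that, so pushing on the handle first shuts the lid and then clicks the latch.
- dial_grip (a point): Middle of the grip of the lid-pressure dial, on its axis. In lid_hinge axes at x = -95, y = 0, z = +70 mm. The grip is a dark bar 58 mm long, 16 mm wide, from 6 to 34 mm above the lid's outer face, on a 60 mm disc. This point's x axis points along the bar to the end with the white pointer line; its z is the dial's axis, out of the lid. Moves with the lid.
- dial (a joint): Dial angle in rad, growing clockwise as seen from above the shut lid; it clicks into detents at 0, 0.6, 1.2 and 1.8, each with a round mark on the lid (three white, one blue). The blue mark is the one at 1.2. It starts at 0 or 0.6. Turning past a detent takes up to about 0.1 N m.
- blue_mark (a point): The blue mark, a 12 mm disc on the lid's outer face, 47 mm from the dial's axis; the dial is set when its white pointer aims at it. Moves with the lid.
- tip_box: Bystander: box of pipette tips with a clear lid, 122 x 84 x 85 mm, origin under its middle.
- tube_rack: Bystander: green rack with capped tubes, 180 x 70 x 100 mm, origin under its middle.
- pipette: Bystander: grey pipette lying on the bench, 240 mm long, 35 mm high, origin on the bench near its middle.
- cold_block: Bystander: blue cold block with a white well plate on it, 140 x 100 x 50 mm, origin under its middle.
- reagent_bottle: Bystander: amber jar, 68 mm diameter, 130 mm high, origin under its middle.
- beaker: Bystander: clear beaker, 72 mm diameter, 85 mm high, origin under its middle.
Things that resemble listed ones, but are neither listed nor needed, are in the scene too. Of the things shaped like the part that bears plate_left, the blue one is meant.

How it is judged:
By the outcome, as a careful person would: the job done as asked, in the order asked, and still so for the second after the job is handed in, with the robot touching nothing.
It also fails if it takes over 64 s, if anything falls off the work surface, if the arm or the gripper's body presses on something with over 40 N, if the wrist force passes 120 N, or if a joint passes its speed limit or range.

## Working session

There is one attempt and no reset: what is moved stays moved. The work goes in short steps, Python scripts to look and compute and a tool call to move; the robot and the scene stay as the last step left them, time stands still between calls to the robot, and variables do not carry over. Pictures are saved under pics/ and viewed, and the job is handed in when it is done.

Besides the shell and the picture viewer there is one more tool, called after "Call:" by a JSON object that holds its "fn" and its "kwargs", one argument or row to a line. step_arm: Moves the arm, as the interface text tells. Its arguments: {"type":"object","properties":{"motion":{"type":"array"},"force":{"type":"number"}},"required":["motion"]}

```bash
ls; mkdir -p pics
python3 - <<'E'
from bench import robot
import cv2
s=robot.sense();print(s)
for n in ("scene","top","wrist"):
    cv2.imwrite(f"pics/{n}0.png",robot.capture(n)); print(n,robot.camera_params(n))
E
```

```text
pics
{'time_s': 0.0, 'qpos': array([ 1.12062371e+00,  3.13431327e-01,  1.49841257e+00,  3.57369749e-07,
        1.33100961e+00, -2.23388000e-01]), 'dq': array([-0.00147858, -0.00137031,  0.00261563, -0.00144285, -0.00075052,
       -0.00128866]), 'effort': array([-1.12610542e-03, -4.02209294e+01, -2.52266032e+01,  6.93395105e-02,
        3.53817770e-02, -1.29463883e-04]), 'eef_pos': array([0.11794184, 0.5113328 , 0.23817986]), 'eef_rot': array([-1.04115614,  1.30914291,  1.0402425 ]), 'wrist_force': array([-0.38323729,  0.34380223,  0.49162742]), 'wrist_torque': array([-0.0404328 ,  0.02647217,  0.00866376]), 'gripper_width': 0.08780267867684705}
scene {'fx': 504.13694697493065, 'fy': 504.13694697493065, 'cx': 270.3723732703343, 'cy': 210.88098101640867, 'D': array([-0.15381441,  0.        ,  0.        ,  0.        ,  0.        ]), 'rvec': array([ 2.15504573,  0.90791601, -0.39178154]), 'tvec': array([-0.33213897, -0.13808383,  1.99517334])}
top {'fx': 448.8719846206425, 'fy': 448.8719846206425, 'cx': 281.0237663409808, 'cy': 209.5223021672134, 'D': array([-0.09210964,  0.        ,  0.        ,  0.        ,  0.        ]), 'rvec': array([ 2.19421373, -2.18364006,  0.05436391]), 'tvec': array([-0.0167202 ,  0.48001412,  1.23531872])}
wrist {'fx': 314.0239023577009, 'fy': 314.0239023577009, 'cx': 272.2754827159821, 'cy': 209.72151399291116, 'D': array([-0.02005474,  0.        ,  0.        ,  0.        ,  0.        ]), 'rvec': array([-2.25992916, -1.79999874, -0.27603893]), 'tvec': array([-0.52632129, -0.04201633,  0.39039761])}
```

View pics/scene0.png

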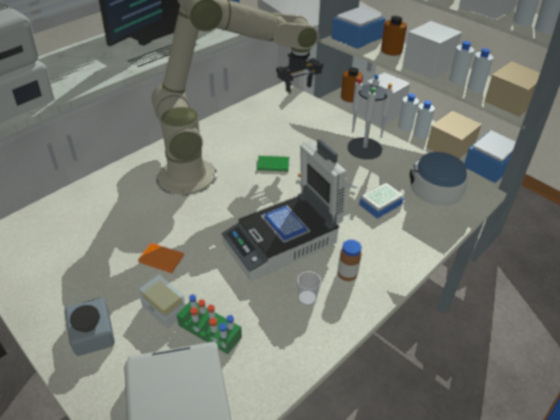

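View pics/top0.png

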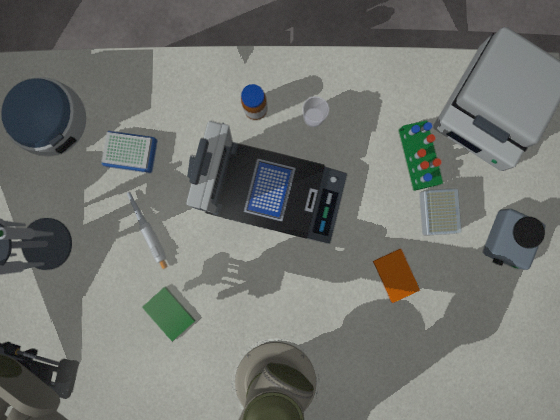

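View pics/wrist0.png

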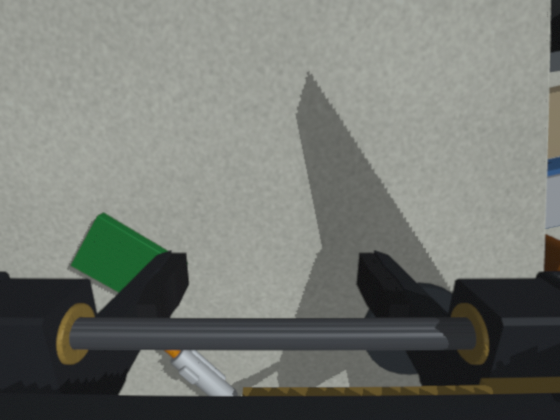

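The top view shows the cycler with the blue plate at about (270,190), its lid upright at (210,165) and the screen at (325,205). Possible mix-ups:
- For the plate: the white plate on the cold block at (128,150) and the tip box at (440,210).
- For the lid: the shut grey instrument at (500,100) and the small device at (515,240).

By description I choose the plate at (270,190), and I'll check it in a crop.

```bash
cat > h.py <<'E'
import numpy as np, cv2
from bench import robot
from scipy.spatial.transform import Rotation as R
def K(p): return np.array([[p['fx'],0,p['cx']],[0,p['fy'],p['cy']],[0,0,1.]])
def ray(p,uv):
    n=cv2.undistortPoints(np.array(uv,float).reshape(-1,1,2),K(p),p['D'])[:,0]
    Rm=cv2.Rodrigues(p['rvec'])[0]; c=-Rm.T@p['tvec']
    return c,(np.c_[n,np.ones(len(n))])@Rm
def onz(p,uv,z):
    c,d=ray(p,uv); return c+d*((z-c[2])/d[:,2])[:,None]
def proj(p,X): return cv2.projectPoints(np.array(X,float).reshape(-1,1,3),p['rvec'],p['tvec'],K(p),p['D'])[0][:,0]
E
python3 - <<'E'
from h import *
im=cv2.imread("pics/top0.png"); p=robot.camera_params("top")
hsv=cv2.cvtColor(im,cv2.COLOR_BGR2HSV)
m=cv2.inRange(hsv,(100,90,60),(130,255,255)); m[:, :230]=0; m[:,310:]=0; m[:140]=0
m=cv2.morphologyEx(m,cv2.MORPH_CLOSE,np.ones((7,7)))
c=max(cv2.findContours(m,0,2)[0],key=cv2.contourArea)
b=cv2.boxPoints(cv2.minAreaRect(c)); w=onz(p,b,0.099); print(b,w)
print("sides",[np.linalg.norm(w[i]-w[(i+1)%4]) for i in range(4)],"ctr",w.mean(0))
for i in range(4): print(np.arctan2(*(w[(i+1)%4]-w[i])[1::-1]))
# black deck
d=cv2.inRange(hsv,(0,0,0),(180,255,55)); 
cr=cv2.resize(im[100:260,170:370],None,fx=4,fy=4,interpolation=cv2.INTER_CUBIC); cv2.imwrite("pics/crop1.png",cr[:600,:800])
s=cv2.imread("pics/scene0.png"); cv2.imwrite("pics/crop2.png",cv2.resize(s[130:280,210:360],None,fx=4,fy=4,interpolation=cv2.INTER_CUBIC))
E
```

```text
[[246.76474 208.94118]
 [258.64706 161.41176]
 [291.35294 169.58824]
 [279.4706  217.11766]] [[ 0.47631842  0.07386779  0.099     ]
 [ 0.6008261   0.04404653  0.099     ]
 [ 0.57960965 -0.04144149  0.099     ]
 [ 0.4555003  -0.01111785  0.099     ]]
sides [np.float64(0.12802917865421753), np.float64(0.08808143657627847), np.float64(0.1277601380398361), np.float64(0.08749830727419729)] ctr [0.52806362 0.01633874 0.099     ]
-0.23508483139019673
-1.8140617553062413
2.9019575597281966
1.330566373537932
```

View pics/crop1.png

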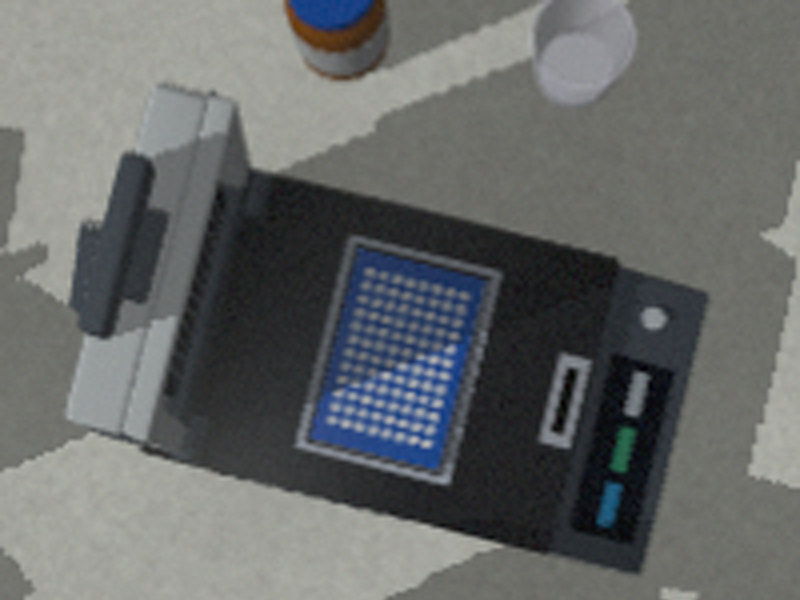

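View pics/crop2.png

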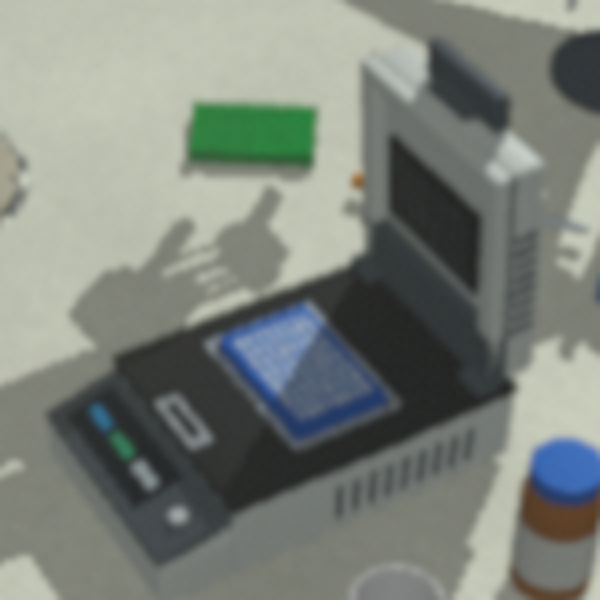

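Crop 1 confirms the choice: this is the blue plate with white wells in the grey recess frame, at about (400,360) in the crop. It measures 128 x 88 mm, which matches the description. The lid stands upright at the left, with its dark handle on top.

Next: lid angle, tool orientation and which side the camera is on.

```bash
cat >> h.py <<'E'
C=np.array([0.5281,0.0163]); yaw=1.331
ex=np.array([np.cos(yaw),np.sin(yaw),0]); ey=np.array([-np.sin(yaw),np.cos(yaw),0]); ez=np.array([0,0,1.])
H=np.r_[C,0.09]+0.120*ex
def lidpt(A,x,y,z): # lid frame -> world
    Rl=R.from_rotvec(ey*A); return H+Rl.apply(x*ex+y*ey+z*ez)
E
python3 - <<'E'
from h import *
s=robot.sense(); Rt=R.from_rotvec(s['eef_rot']).as_matrix(); print(Rt.round(3))
pw=robot.camera_params("wrist"); c,_=ray(pw,[[0,0]]); print("cam in tool",(Rt.T@(c-s['eef_pos'])).round(3))
zt=np.arctan2(Rt[1,2],Rt[0,2]); ya=np.arctan2(ey[1],ey[0]); d=(ya-zt); print("yaw turn",(d+np.pi/2)%np.pi-np.pi/2)
print("L",np.r_[C,0]+.054*ey,"R",np.r_[C,0]-.054*ey,"H",H,"ex",ex)
for n in ("top","scene"):
    im=cv2.imread(f"pics/{n}0.png"); p=robot.camera_params(n)
    for A,col in ((1.3,(0,0,255)),(1.4,(0,255,0)),(1.5,(255,0,255))):
        print(n,A,proj(p,[lidpt(A,-.222,.095,.05),lidpt(A,-.222,-.095,.05),lidpt(A,-.256,.048,.05),lidpt(A,-.256,-.048,.05),lidpt(A,-.256,.048,.034)]).round(1).tolist())
E
```

```text
[[-0.    -0.974  0.225]
 [-0.001  0.225  0.974]
 [-1.     0.    -0.001]]
cam in tool [-0.146  0.078  0.002]
yaw turn 1.5577608507923881
L [0.47564514 0.02912526 0.        ] R [0.58055486 0.00347474 0.        ] H [0.55660057 0.13286636 0.09      ] ex [0.23750479 0.97138637 0.        ]
top 1.3 [[204.7, 209.7], [227.2, 123.7], [211.9, 187.6], [223.7, 142.6], [219.5, 189.6]]
top 1.4 [[194.4, 207.1], [217.0, 121.2], [199.6, 184.5], [211.5, 139.5], [207.3, 186.5]]
top 1.5 [[184.4, 204.6], [207.0, 119.1], [187.7, 181.6], [199.5, 136.8], [195.2, 183.5]]
scene 1.3 [[300.7, 143.1], [335.8, 174.7], [307.0, 142.7], [325.0, 158.5], [302.9, 145.2]]
scene 1.4 [[306.5, 141.1], [341.9, 172.3], [314.0, 140.1], [332.1, 155.8], [309.7, 142.3]]
scene 1.5 [[312.3, 139.8], [347.8, 170.6], [320.7, 138.3], [338.9, 153.8], [316.5, 140.1]]
```

Corner pixels give a lid angle of about 1.47. I'll press with shut fingers, with tool z at world yaw about 2.70. That keeps the camera facing away from the lid and joint 6 around -2.65. The route goes round the lid's near end.

Call:
{"fn": "step_arm", "kwargs": {
  "motion": [
    {"offset": [25, -50, 10], "rotation": [0, 0, 0.13], "hand": 0},
    {"offset": [50, -100, 20], "rotation": [0, 0, 0.26], "hand": 0},
    {"offset": [75, -150, 20], "rotation": [0, 0, 0.39], "hand": 0},
    {"offset": [100, -200, 20], "rotation": [0, 0, 0.52], "hand": 0},
    {"offset": [125, -250, 20], "rotation": [0, 0, 0.65], "hand": 0},
    {"offset": [150, -300, 20], "rotation": [0, 0, 0.78], "hand": 0},
    {"offset": [180, -350, 20], "rotation": [0, 0, 0.9], "hand": 0},
    {"offset": [220, -385, 20], "rotation": [0, 0, 1.02], "hand": 0},
    {"offset": [260, -415, 15], "rotation": [0, 0, 1.14], "hand": 0},
    {"offset": [300, -445, 0], "rotation": [0, 0, 1.25], "hand": 0},
    {"offset": [340, -470, -20], "rotation": [0, 0, 1.36], "hand": 0},
    {"offset": [358, -482, -38], "rotation": [0, 0, 1.36], "hand": 0}
  ],
  "force": 30
}}

```text
time_s: 1.65
eef_pos: [0.4776, 0.0298, 0.1991]
eef_rot: [-1.978, 0.447, 1.977]
wrist_force: [-0.2, 0.1, -0.1]
gripper_width: 0.0005
```

Run:
```python
from h import *
s=robot.sense(); p=robot.camera_params("wrist"); im=robot.capture("wrist"); cv2.imwrite("pics/w1.png",im)
print(s['qpos'].round(3),s['eef_pos'].round(4))
pts=[np.r_[C,0.098]+a*.064*ey+b*.043*ex for a in(1,-1) for b in(1,-1)]
print(proj(p,pts).round(0).tolist(), proj(p,[np.r_[C,.098]+.054*ey,np.r_[C,.098]-.054*ey]).round())
```

```text
[-0.182  0.248  1.692 -0.003  1.201 -2.88 ] [0.4776 0.0298 0.1991]
[[295.0, 251.0], [275.0, 152.0], [153.0, 277.0], [120.0, 185.0]] [[274. 207.]
 [149. 231.]]
```

View pics/w1.png

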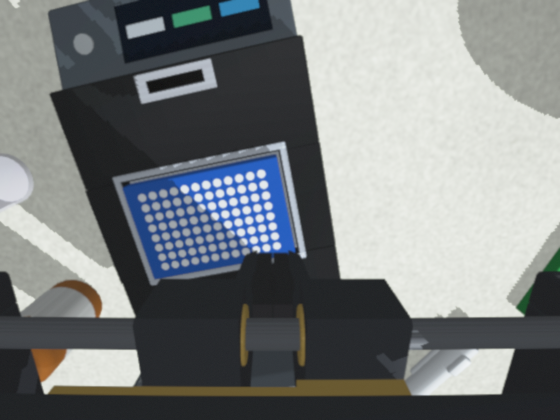

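The wrist view shows the plate corners within 5 px of prediction: (298,250), (278,155), (155,279), (125,183). Joint 6 sits right at -2.88, so I'll turn back 0.3 rad before going down.

Call:
{"fn": "step_arm", "kwargs": {
  "motion": [
    {"offset": [-2, -1, -10], "rotation": [0, 0, -0.15], "hand": 0},
    {"offset": [-2, -1, -40], "rotation": [0, 0, -0.3], "hand": 0},
    {"offset": [-2, -1, -75], "rotation": [0, 0, -0.3], "hand": 0},
    {"offset": [-2, -1, -90], "rotation": [0, 0, -0.3], "hand": 0},
    {"offset": [-2, -1, -95], "rotation": [0, 0, -0.3], "hand": 0},
    {"offset": [-2, -1, -98], "rotation": [0, 0, -0.3], "hand": 0},
    {"offset": [-2, -1, -101], "rotation": [0, 0, -0.3], "hand": 0},
    {"offset": [-2, -1, -103], "rotation": [0, 0, -0.3], "hand": 0}
  ]
}}

```text
time_s: 2.7
eef_pos: [0.4757, 0.0285, 0.0952]
eef_rot: [-1.787, 0.699, 1.792]
wrist_force: [-6.4, 1.8, 9.6]
gripper_width: 0.0004
```

Call:
{"fn": "step_arm", "kwargs": {
  "motion": [
    {"offset": [0, 0, -1], "rotation": [0, 0, 0], "hand": 0},
    {"offset": [0, 0, -2], "rotation": [0, 0, 0], "hand": 0},
    {"offset": [0, 0, -2.5], "rotation": [0, 0, 0], "hand": 0},
    {"offset": [0, 0, -3], "rotation": [0, 0, 0], "hand": 0}
  ]
}}

```text
time_s: 3.2
eef_pos: [0.4761, 0.0285, 0.0948]
eef_rot: [-1.788, 0.698, 1.79]
wrist_force: [-13.1, 1.5, 30.7]
gripper_width: 0.0005
```

Left end: 30.7 N at z = 94.8 mm, so it has met the solid block. Now the right end.

Call:
{"fn": "step_arm", "kwargs": {
  "motion": [
    {"offset": [0, 0, 15], "rotation": [0, 0, 0], "hand": 0},
    {"offset": [40, -10, 25], "rotation": [0, 0, 0], "hand": 0},
    {"offset": [80, -20, 25], "rotation": [0, 0, 0], "hand": 0},
    {"offset": [104.5, -25, 20], "rotation": [0, 0, 0], "hand": 0},
    {"offset": [104.5, -25, 11], "rotation": [0, 0, 0], "hand": 0},
    {"offset": [104.5, -25, 7], "rotation": [0, 0, 0], "hand": 0},
    {"offset": [104.5, -25, 4], "rotation": [0, 0, 0], "hand": 0},
    {"offset": [104.5, -25, 2], "rotation": [0, 0, 0], "hand": 0},
    {"offset": [104.5, -25, 0], "rotation": [0, 0, 0], "hand": 0},
    {"offset": [104.5, -25, -1], "rotation": [0, 0, 0], "hand": 0}
  ]
}}

```text
time_s: 4.45
eef_pos: [0.5803, 0.0037, 0.0948]
eef_rot: [-1.789, 0.698, 1.79]
wrist_force: [-3.3, 1.0, 6.6]
gripper_width: 0.0005
```

Call:
{"fn": "step_arm", "kwargs": {
  "motion": [
    {"offset": [0, 0, -1], "rotation": [0, 0, 0], "hand": 0},
    {"offset": [0, 0, -2], "rotation": [0, 0, 0], "hand": 0},
    {"offset": [0, 0, -3], "rotation": [0, 0, 0], "hand": 0},
    {"offset": [0, 0, -3.5], "rotation": [0, 0, 0], "hand": 0}
  ]
}}

```text
time_s: 4.95
eef_pos: [0.5805, 0.0037, 0.0943]
eef_rot: [-1.792, 0.698, 1.788]
wrist_force: [-11.7, 0.8, 27.2]
gripper_width: 0.0007
```

Right end: solid at 94.3 mm with 27 N. I'll re-check the left end in case it rose.

Call:
{"fn": "step_arm", "kwargs": {
  "motion": [
    {"offset": [0, 0, 15], "rotation": [0, 0, 0], "hand": 0},
    {"offset": [-40, 10, 25], "rotation": [0, 0, 0], "hand": 0},
    {"offset": [-80, 20, 25], "rotation": [0, 0, 0], "hand": 0},
    {"offset": [-104.5, 25, 15], "rotation": [0, 0, 0], "hand": 0},
    {"offset": [-104.5, 25, 7], "rotation": [0, 0, 0], "hand": 0},
    {"offset": [-104.5, 25, 3], "rotation": [0, 0, 0], "hand": 0},
    {"offset": [-104.5, 25, 1], "rotation": [0, 0, 0], "hand": 0},
    {"offset": [-104.5, 25, -1], "rotation": [0, 0, 0], "hand": 0},
    {"offset": [-104.5, 25, -2], "rotation": [0, 0, 0], "hand": 0},
    {"offset": [-104.5, 25, -3], "rotation": [0, 0, 0], "hand": 0}
  ]
}}

```text
time_s: 6.2
eef_pos: [0.4767, 0.0285, 0.0943]
eef_rot: [-1.794, 0.697, 1.787]
wrist_force: [-16.0, 1.5, 43.6]
gripper_width: 0.0007
```

Left end again: 94.3 mm at 43 N. The plate is home. Next I'll retract forwards and up, then compute the lid path.

Call:
{"fn": "step_arm", "kwargs": {
  "motion": [
    {"offset": [0, 0, 20], "rotation": [0, 0, 0], "hand": 0},
    {"offset": [-5, -20, 70], "rotation": [0, 0, 0], "hand": 0},
    {"offset": [-10, -40, 125], "rotation": [0, 0, 0], "hand": 0},
    {"offset": [-10, -40, 185], "rotation": [0, 0, -0.15], "hand": 0},
    {"offset": [-10, -40, 245], "rotation": [0, 0, -0.3], "hand": 0},
    {"offset": [-5, -30, 290], "rotation": [0, 0, -0.48], "hand": 0}
  ]
}}

```text
time_s: 6.95
eef_pos: [0.4719, -0.0018, 0.3871]
eef_rot: [-1.463, 1.029, 1.453]
wrist_force: [-0.3, 0.5, -0.3]
gripper_width: 0.0002
```

Run:
```python
from h import *
s=robot.sense(); print(s['eef_pos'],s['qpos'].round(2)); Rt=R.from_rotvec(s['eef_rot']).as_matrix(); print("yaw",np.arctan2(Rt[1,2],Rt[0,2]),Rt[:,0].round(3))
cv2.imwrite("pics/top2.png",cv2.resize(robot.capture("top")[100:260,170:370],None,fx=4,fy=3.75))
for A in (1.47,1.3,1.15,1,.85,.7,.5,.3,.15,0):
    P=lidpt(A,-.239,0,.05); Q=P+.017*np.sin(A)*ex
    print(A,P.round(3),(1000*(Q-s['eef_pos'])).round(0))
```

```text
[ 0.47188519 -0.00182981  0.38711488] [-0.25  0.13  1.35 -0.    1.66 -2.17]
yaw 1.9141882472566587 [ 0.003 -0.005 -1.   ]
1.47 [0.563 0.158 0.333] [ 95. 176. -54.]
1.3 [0.553 0.118 0.334] [ 85. 135. -53.]
1.15 [0.544 0.082 0.329] [ 76.  99. -59.]
1 [0.536 0.048 0.318] [ 67.  64. -69.]
0.85 [0.528 0.016 0.303] [ 59.  30. -85.]
0.7 [ 0.521 -0.013  0.282] [  52.   -1. -105.]
0.5 [ 0.512 -0.048  0.248] [  43.  -38. -139.]
0.3 [ 0.506 -0.075  0.208] [  35.  -68. -179.]
0.15 [ 0.502 -0.089  0.175] [  31.  -85. -212.]
0 [ 0.5   -0.099  0.14 ] [  28.  -97. -247.]
```

View pics/top2.png

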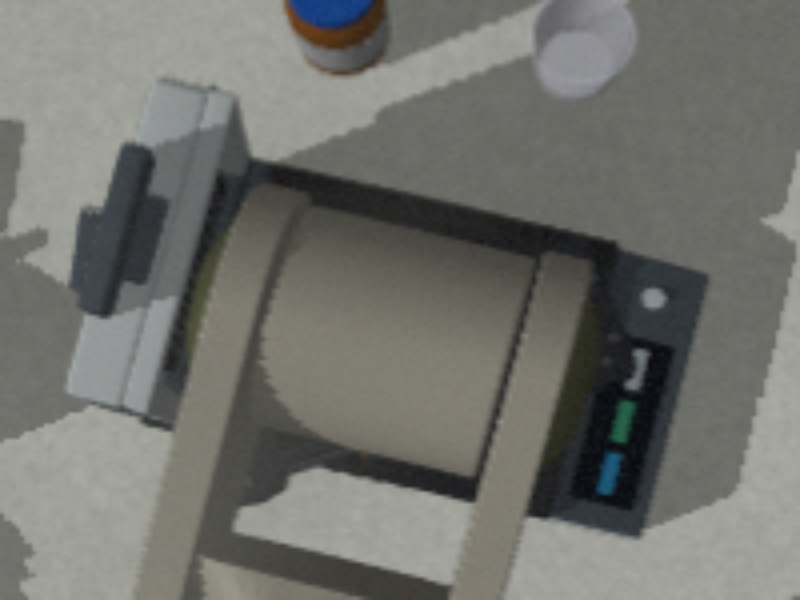

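The lid has not moved: the handle is still at (120,230) in the crop. Going over it to the back side now.

Call:
{"fn": "step_arm", "kwargs": {
  "motion": [
    {"offset": [20, 40, 8], "rotation": [0, 0, -0.12], "hand": 0},
    {"offset": [40, 85, 8], "rotation": [0, 0, -0.24], "hand": 0},
    {"offset": [60, 130, 8], "rotation": [0, 0, -0.36], "hand": 0},
    {"offset": [85, 180, 8], "rotation": [0, 0, -0.48], "hand": 0},
    {"offset": [107, 228, 5], "rotation": [0, 0, -0.58], "hand": 0},
    {"offset": [107, 228, -30], "rotation": [0, 0, -0.58], "hand": 0},
    {"offset": [107, 228, -56], "rotation": [0, 0, -0.58], "hand": 0},
    {"offset": [107, 228, -56], "rotation": [0, 0, -0.58], "hand": 0}
  ]
}}

```text
time_s: 8.0
eef_pos: [0.5798, 0.227, 0.3341]
eef_rot: [-1.038, 1.321, 1.02]
wrist_force: [0.2, -0.8, 0.3]
gripper_width: 0.0004
```

Run:
```python
from h import *
s=robot.sense(); print(s['eef_pos'],s['qpos'].round(2),s['wrist_force'].round(1)); 
cv2.imwrite("pics/sc3.png",cv2.resize(robot.capture("scene")[50:250,200:400],None,fx=3,fy=3))
for A in (1.47,1.4,1.3,1.15,1,.85,.7,.5,.3,.15,0):
    Q=lidpt(A,-.239,0,.05)+.017*np.sin(A)*ex
    print(A,(1000*(Q-s['eef_pos'])).round(0))
```

```text
[0.57983249 0.22704219 0.33408812] [ 0.19  0.51  0.97 -0.01  1.66 -1.14] [ 0.2 -0.8  0.3]
1.47 [-13. -53.  -1.]
1.4 [-17. -69.  -0.]
1.3 [-23. -94.  -0.]
1.15 [ -32. -130.   -6.]
1 [ -41. -165.  -16.]
0.85 [ -49. -199.  -32.]
0.7 [ -56. -230.  -52.]
0.5 [ -65. -267.  -86.]
0.3 [ -73. -297. -126.]
0.15 [ -77. -314. -159.]
0 [ -80. -326. -194.]
```

View pics/sc3.png

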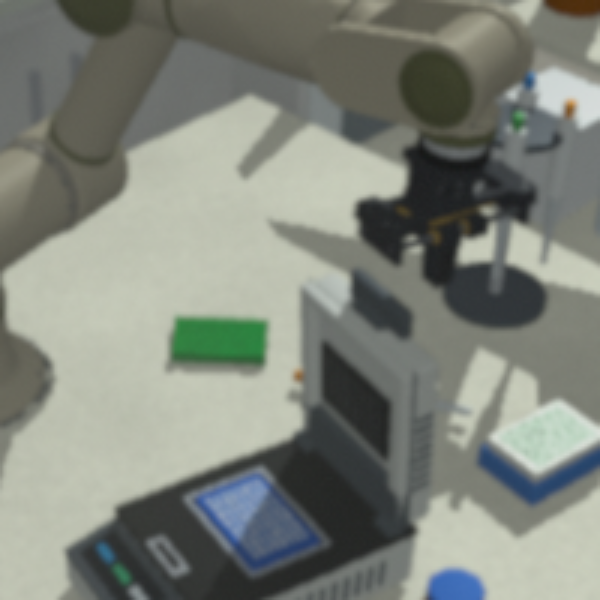

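The shut fingers at (440,265) are behind the handle at (385,300). Pushing the lid along its arc.

Call:
{"fn": "step_arm", "kwargs": {
  "motion": [
    {"offset": [-13, -50, -4], "rotation": [0, 0, 0], "hand": 0},
    {"offset": [-18, -71, -4], "rotation": [0, 0, 0], "hand": 0},
    {"offset": [-23, -94, -4], "rotation": [0, 0, 0], "hand": 0},
    {"offset": [-28, -112, -6], "rotation": [0, 0, 0], "hand": 0},
    {"offset": [-32, -130, -9], "rotation": [0, 0, 0], "hand": 0},
    {"offset": [-37, -148, -14], "rotation": [0, 0, 0], "hand": 0},
    {"offset": [-41, -165, -20], "rotation": [0, 0, 0], "hand": 0}
  ]
}}

```text
time_s: 8.93
eef_pos: [0.539, 0.0608, 0.316]
eef_rot: [-1.039, 1.318, 1.017]
wrist_force: [1.5, 0.8, 3.3]
gripper_width: 0.0004
```

Run:
```python
from h import *
s=robot.sense(); print(s['eef_pos'],s['qpos'].round(2),s['wrist_force'].round(1)); 
cv2.imwrite("pics/sc4.png",cv2.resize(robot.capture("scene")[50:250,200:400],None,fx=3,fy=3))
for A in (1,.85,.7,.5,.3,.15,0):
    Q=lidpt(A,-.239,0,.05)+.017*np.sin(A)*ex
    print(A,(1000*(Q-s['eef_pos'])).round(0))
```

```text
[0.53904769 0.06076498 0.31602329] [-0.1   0.31  1.3  -0.01  1.52 -1.42] [1.5 0.8 3.3]
1 [0. 1. 2.]
0.85 [ -8. -32. -13.]
0.7 [-16. -64. -34.]
0.5 [ -25. -100.  -68.]
0.3 [ -32. -130. -108.]
0.15 [ -36. -148. -141.]
0 [ -39. -160. -176.]
```

View pics/sc4.png

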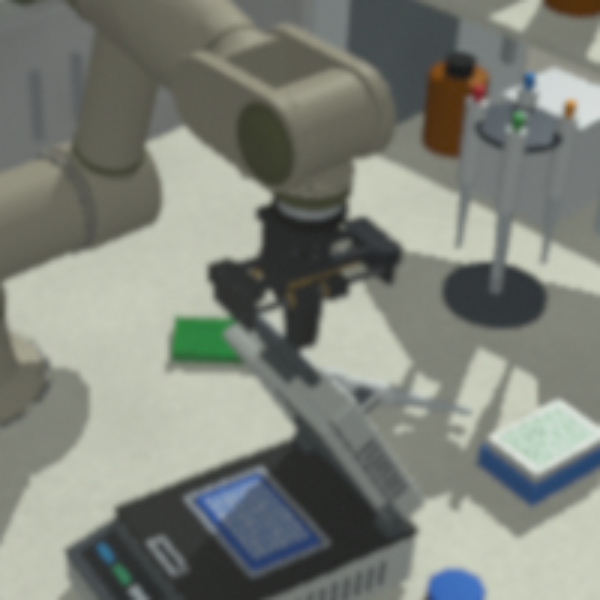

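The lid now stands at about 1.0 rad and the tip bears on it next to the handle at (300,345). Continuing.

Call:
{"fn": "step_arm", "kwargs": {
  "motion": [
    {"offset": [-4, -16, -8], "rotation": [0, 0, 0], "hand": 0},
    {"offset": [-8, -32, -16], "rotation": [0, 0, 0], "hand": 0},
    {"offset": [-12, -49, -26], "rotation": [0, 0, 0], "hand": 0},
    {"offset": [-16, -65, -37], "rotation": [0, 0, 0], "hand": 0},
    {"offset": [-20, -83, -54], "rotation": [0, 0, 0], "hand": 0},
    {"offset": [-25, -101, -71], "rotation": [0, 0, 0], "hand": 0},
    {"offset": [-28, -116, -90], "rotation": [0, 0, 0], "hand": 0},
    {"offset": [-32, -131, -110], "rotation": [0, 0, 0], "hand": 0},
    {"offset": [-34, -140, -126], "rotation": [0, 0, 0], "hand": 0},
    {"offset": [-36, -149, -142], "rotation": [0, 0, 0], "hand": 0}
  ]
}}

```text
time_s: 10.22
eef_pos: [0.5019, -0.0907, 0.1719]
eef_rot: [-1.037, 1.321, 1.018]
wrist_force: [0.2, 0.6, 0.4]
gripper_width: 0.0003
```

Run:
```python
from h import *
s=robot.sense(); print(s['eef_pos'],s['qpos'].round(2),s['wrist_force'].round(1)); 
cv2.imwrite("pics/sc5.png",cv2.resize(robot.capture("scene")[80:280,200:400],None,fx=3,fy=3))
print(1000*(lidpt(0,-.239,0,.05)-s['eef_pos']))
```

```text
[ 0.50188342 -0.09073681  0.1718524 ] [-0.4   0.34  1.64 -0.01  1.15 -1.72] [0.2 0.6 0.4]
[ -2.04649438  -8.55816393 -31.85239967]
```

View pics/sc5.png

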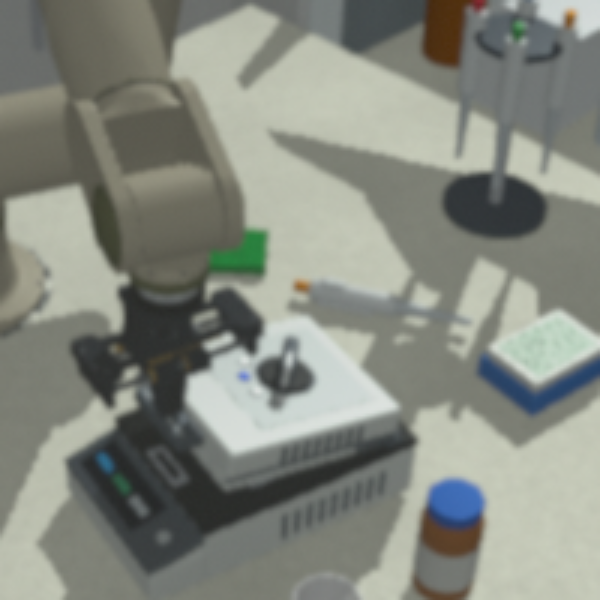

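The lid is almost shut, with the finger over the handle at (170,400). The dial is at (285,375) and the blue mark at (243,377). Pressing down.

Call:
{"fn": "step_arm", "kwargs": {
  "motion": [
    {"offset": [-1, -4, -12], "rotation": [0, 0, 0], "hand": 0},
    {"offset": [-2, -8, -22], "rotation": [0, 0, 0], "hand": 0},
    {"offset": [-2, -9, -29], "rotation": [0, 0, 0], "hand": 0},
    {"offset": [-2, -9, -32], "rotation": [0, 0, 0], "hand": 0},
    {"offset": [-2, -9, -34], "rotation": [0, 0, 0], "hand": 0}
  ]
}}

```text
time_s: 10.9
eef_pos: [0.4991, -0.1001, 0.136]
eef_rot: [-1.035, 1.323, 1.02]
wrist_force: [1.0, -0.1, -0.3]
gripper_width: 0.0005
```

Call:
{"fn": "step_arm", "kwargs": {
  "motion": [
    {"offset": [0, 0, -2], "rotation": [0, 0, 0], "hand": 0},
    {"offset": [0, 0, -4], "rotation": [0, 0, 0], "hand": 0},
    {"offset": [0, 0, -5], "rotation": [0, 0, 0], "hand": 0}
  ]
}}

```text
time_s: 11.28
eef_pos: [0.4994, -0.1002, 0.1319]
eef_rot: [-1.036, 1.323, 1.019]
wrist_force: [-4.7, 0.5, 13.8]
gripper_width: 0.0005
```

Call:
{"fn": "step_arm", "kwargs": {
  "motion": [
    {"offset": [0, 0, -1], "rotation": [0, 0, 0], "hand": 0},
    {"offset": [0, 0, -2], "rotation": [0, 0, 0], "hand": 0}
  ]
}}

```text
time_s: 11.52
eef_pos: [0.4996, -0.1003, 0.1316]
eef_rot: [-1.037, 1.322, 1.018]
wrist_force: [-8.1, 1.9, 21.9]
gripper_width: 0.0003
```

Call:
{"fn": "step_arm", "kwargs": {
  "motion": [
    {"offset": [0, 0, 30], "rotation": [0, 0, 0], "hand": 0},
    {"offset": [0, 0, 85], "rotation": [0, 0, 0], "hand": 0},
    {"offset": [0, 0, 140], "rotation": [0, 0, 0], "hand": 0.5},
    {"offset": [-90, 0, 150], "rotation": [0, 0, 0], "hand": 0.5},
    {"offset": [-140, 0, 150], "rotation": [0, 0, 0], "hand": 0.5}
  ]
}}

```text
time_s: 12.15
eef_pos: [0.3738, -0.1002, 0.2815]
eef_rot: [-1.039, 1.322, 1.017]
wrist_force: [0.3, -1.3, 0.7]
gripper_width: 0.0283
```

Run:
```python
from h import *
s=robot.sense(); print(s['eef_pos'],s['qpos'].round(2),s['wrist_force'].round(1)); 
im=robot.capture("top");cv2.imwrite("pics/top6.png",im); cv2.imwrite("pics/top6c.png",cv2.resize(im[110:260,180:360],None,fx=4,fy=4,interpolation=2))
im=robot.capture("scene");cv2.imwrite("pics/sc6.png",im); cv2.imwrite("pics/sc6c.png",cv2.resize(im[170:290,210:350],None,fx=5,fy=5,interpolation=2))
```

```text
[ 0.37375409 -0.10020056  0.28145134] [-0.56 -0.04  1.79 -0.01  1.38 -1.88] [ 0.3 -1.3  0.7]
```

View pics/top6c.png

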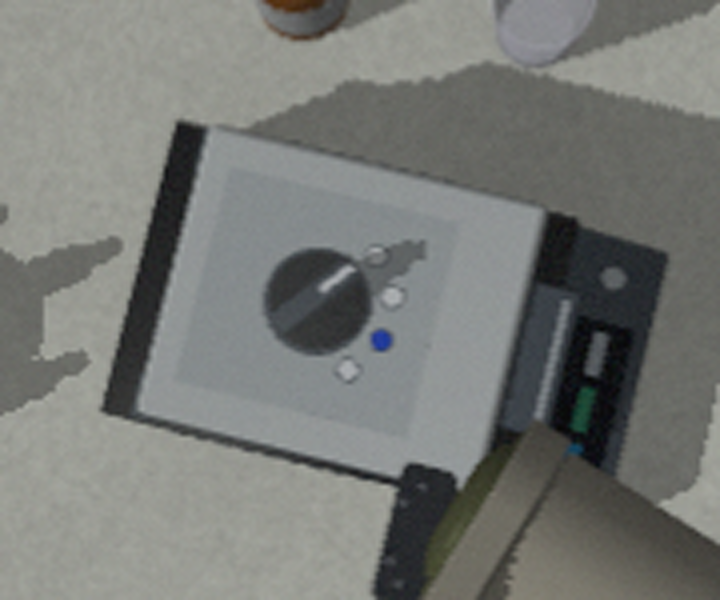

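View pics/sc6c.png

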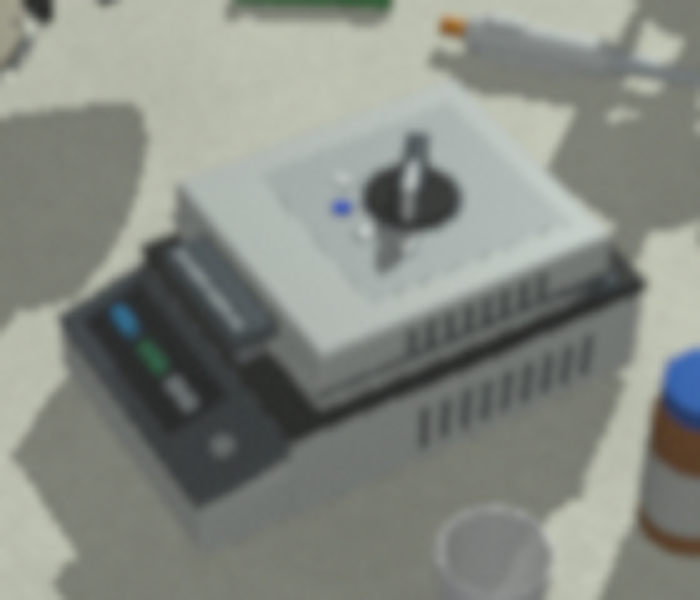

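The lid is shut and the handle is down. The pointer aims at the first white mark at crop (377,255), so the dial is at 0. Blue is the third mark, at (381,341). Measuring these now.

Run:
```python
from h import *
im=cv2.imread("pics/top6.png"); p=robot.camera_params("top"); hsv=cv2.cvtColor(im,cv2.COLOR_BGR2HSV)
D=lidpt(0,-.095,0,.07); print("dial model",D)
u=lambda x,y:[x/4+180-.375,y/4+110-.375]
m=cv2.inRange(hsv,(105,120,60),(130,255,255)); m[:185]=0;m[205:]=0;m[:,265:]=m[:,265:];m[:,:265]=0;m[:,285:]=0
M=cv2.moments(m,True); b=[M['m10']/M['m00'],M['m01']/M['m00']]; B=onz(p,[b],.14)[0]
W=onz(p,[u(377,255),u(393,296),u(348,370)],.14)
# disc ellipse: dark pixels
m=cv2.inRange(hsv,(0,0,0),(180,255,100)); m[:,:240]=0;m[:,276]=0;m[:,276:]=0;m[:170]=0;m[201:]=0
m=cv2.morphologyEx(m,cv2.MORPH_CLOSE,np.ones((5,5)))
c=max(cv2.findContours(m,0,1)[0],key=cv2.contourArea); (x,y),r=cv2.minEnclosingCircle(c); print("disc px",x,y,r, onz(p,[[x,y]],.146))
pt=onz(p,[u(353,267),u(322,290)],.174); e=onz(p,[u(280,325)],.174)
print("B",B,"r",np.linalg.norm(B[:2]-D[:2])); a=lambda v:np.arctan2(v[1],v[0])
print("ang blue",a(B-D),"whites",[(a(w-D),np.linalg.norm((w-D)[:2])) for w in W],"pointer",a(pt[0]-pt[1]),a(pt[0]-e[0]), "bar mid",(pt[0]+e[0])/2)
s=robot.sense();print(1000*(D-s['eef_pos']))
Rt=R.from_rotvec(s['eef_rot']).as_matrix(); print("yaw",np.arctan2(Rt[1,2],Rt[0,2]))
```

```text
dial model [0.53403762 0.04058466 0.16      ]
disc px 261.131591796875 183.74562072753906 15.884916305541992 [[0.53678232 0.03460797 0.146     ]]
B [5.10180125e-01 4.62048295e-04 1.40000000e-01] r 0.04667980260908859
ang blue -2.107246650938036 whites [(np.float64(-0.8997772738660207), np.float64(0.0478850753317516)), (np.float64(-1.4891654493661262), np.float64(0.0478617097871454)), (np.float64(-2.7082767705152198), np.float64(0.0471297044507272))] pointer -0.9246233750110806 -0.8916011116103391 bar mid [0.53386236 0.03893376 0.174     ]
[ 162.72802365  139.99100656 -121.33546966]
yaw 1.324198653005908
```

All four marks come out at about 47 mm radius and about 0.6 rad apart: -0.90, -1.49, -2.11 (blue) and -2.71. The pointer is at -0.91, so the turn is -1.2 rad. Jaw yaw must be 0.66, a turn of -0.66 from here.

Call:
{"fn": "step_arm", "kwargs": {
  "motion": [
    {"offset": [40, 35, 0], "rotation": [0, 0, -0.15], "hand": 0.5},
    {"offset": [80, 70, -10], "rotation": [0, 0, -0.3], "hand": 0.5},
    {"offset": [120, 105, -30], "rotation": [0, 0, -0.45], "hand": 0.5},
    {"offset": [163, 139, -50], "rotation": [0, 0, -0.6], "hand": 0.5},
    {"offset": [163, 139, -70], "rotation": [0, 0, -0.66], "hand": 0.5},
    {"offset": [163, 139, -80], "rotation": [0, 0, -0.66], "hand": 0.5}
  ]
}}

```text
time_s: 13.0
eef_pos: [0.5344, 0.0401, 0.1999]
eef_rot: [-0.528, 1.52, 0.515]
wrist_force: [-0.6, -0.9, -0.1]
gripper_width: 0.0441
```

Run:
```python
from h import *
s=robot.sense(); im=robot.capture("wrist"); cv2.imwrite("pics/w7.png",im); p=robot.camera_params("wrist")
D=lidpt(0,-.095,0,.07); print(1000*(D-s['eef_pos']),s['gripper_width'],s['qpos'].round(2)); Rt=R.from_rotvec(s['eef_rot']).as_matrix(); print("yaw",np.arctan2(Rt[1,2],Rt[0,2]))
print(proj(p,[D+[0,0,.014],D+np.array([np.cos(-.91)*.029,np.sin(-.91)*.029,.014]),D-np.array([np.cos(-.91)*.029,np.sin(-.91)*.029,-.014])]))
```

```text
[ -0.3790693    0.50669058 -39.89052347] 0.04405652615961156 [-0.14  0.37  1.52 -0.01  1.26 -0.8 ]
yaw 0.6656136269409846
[[271.53597657 248.33382888]
 [271.2982712  290.7681497 ]
 [271.79817448 201.60661023]]
```

View pics/w7.png

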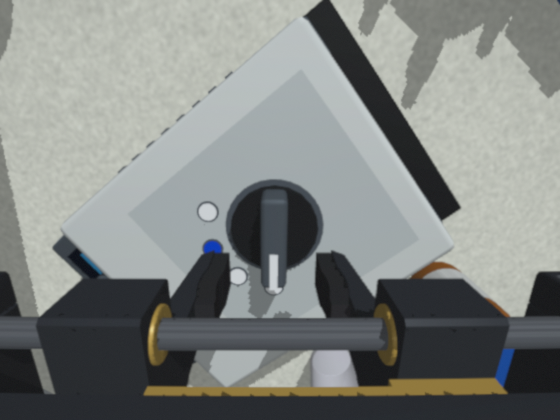

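The dial bar is centred between the open fingers, with its column at about 273 and rows 190–292 as predicted. Going down and gripping.

Call:
{"fn": "step_arm", "kwargs": {
  "motion": [
    {"offset": [0, 0, -20], "rotation": [0, 0, 0], "hand": 0.5},
    {"offset": [0, 0, -40], "rotation": [0, 0, 0], "hand": 0.5},
    {"offset": [0, 0, -49], "rotation": [0, 0, 0], "hand": 0.5},
    {"offset": [0, 0, -49], "rotation": [0, 0, 0], "hand": 0},
    {"offset": [0, 0, -49], "rotation": [0, 0, 0], "hand": 0},
    {"offset": [0, 0, -49], "rotation": [0, 0, 0], "hand": 0},
    {"offset": [0, 0, -49], "rotation": [0, 0, 0], "hand": 0}
  ],
  "force": 25
}}

```text
time_s: 13.92
eef_pos: [0.5346, 0.04, 0.1511]
eef_rot: [-0.528, 1.518, 0.515]
wrist_force: [3.0, 2.5, 2.5]
gripper_width: 0.0159
```

Gripped at 15.9 mm, which is the bar's width. Turning clockwise by 1.2 rad.

Call:
{"fn": "step_arm", "kwargs": {
  "motion": [
    {"offset": [0, 0, 0], "rotation": [0, 0, -0.13], "hand": 0},
    {"offset": [0, 0, 0], "rotation": [0, 0, -0.26], "hand": 0},
    {"offset": [0, 0, 0], "rotation": [0, 0, -0.39], "hand": 0},
    {"offset": [0, 0, 0], "rotation": [0, 0, -0.52], "hand": 0},
    {"offset": [0, 0, 0], "rotation": [0, 0, -0.65], "hand": 0},
    {"offset": [0, 0, 0], "rotation": [0, 0, -0.78], "hand": 0},
    {"offset": [0, 0, 0], "rotation": [0, 0, -0.91], "hand": 0},
    {"offset": [0, 0, 0], "rotation": [0, 0, -1.04], "hand": 0},
    {"offset": [0, 0, 0], "rotation": [0, 0, -1.13], "hand": 0},
    {"offset": [0, 0, 0], "rotation": [0, 0, -1.2], "hand": 0},
    {"offset": [0, 0, 0], "rotation": [0, 0, -1.2], "hand": 0}
  ]
}}

```text
time_s: 15.3
eef_pos: [0.5336, 0.04, 0.1511]
eef_rot: [0.419, 1.546, -0.422]
wrist_force: [-5.9, 0.2, 2.9]
gripper_width: 0.0158
```

Run:
```python
from h import *
s=robot.sense(); Rt=R.from_rotvec(s['eef_rot']).as_matrix(); print("yaw",np.arctan2(Rt[1,2],Rt[0,2]),s['wrist_force'],s['wrist_torque'],s['gripper_width'])
```

```text
yaw -0.5348679580281553 [-5.85188866  0.24828006  2.88344418] [-0.03502428  0.89832512  0.01223418] 0.015757810055115708
```

Call:
{"fn": "step_arm", "kwargs": {
  "motion": [
    {"offset": [0, 0, 0], "rotation": [0, 0, 0], "hand": 0.5},
    {"offset": [0, 0, 0], "rotation": [0, 0, 0], "hand": 0.5},
    {"offset": [0, 0, 0], "rotation": [0, 0, 0], "hand": 0.5},
    {"offset": [0, 0, 25], "rotation": [0, 0, 0], "hand": 0.5},
    {"offset": [0, 0, 70], "rotation": [0, 0, 0], "hand": 0.5},
    {"offset": [0, 0, 120], "rotation": [0, 0, 0], "hand": 0.5},
    {"offset": [-60, 0, 150], "rotation": [0, 0, 0], "hand": 0.5},
    {"offset": [-120, -20, 160], "rotation": [0, 0, 0], "hand": 0.5},
    {"offset": [-175, -50, 160], "rotation": [0, 0, 0], "hand": 0.5},
    {"offset": [-200, -90, 160], "rotation": [0, 0, 0], "hand": 0.5},
    {"offset": [-200, -140, 160], "rotation": [0, 0, 0], "hand": 0.5}
  ]
}}

```text
time_s: 16.68
eef_pos: [0.3322, -0.1007, 0.3119]
eef_rot: [0.417, 1.544, -0.422]
wrist_force: [2.7, 0.3, -1.2]
gripper_width: 0.0438
```

Run:
```python
from h import *
p=robot.camera_params("top"); im=robot.capture("top");cv2.imwrite("pics/top8.png",im); cv2.imwrite("pics/top8c.png",cv2.resize(im[110:260,180:360],None,fx=4,fy=4,interpolation=2))
im=robot.capture("scene");cv2.imwrite("pics/sc8.png",im)
cv2.imwrite("pics/sc8c.png",cv2.resize(im[170:290,210:350],None,fx=5,fy=5,interpolation=2))
print(robot.sense()['wrist_force'])
```

```text
[-0.46273292  0.16191792 -0.03668216]
```

View pics/top8c.png

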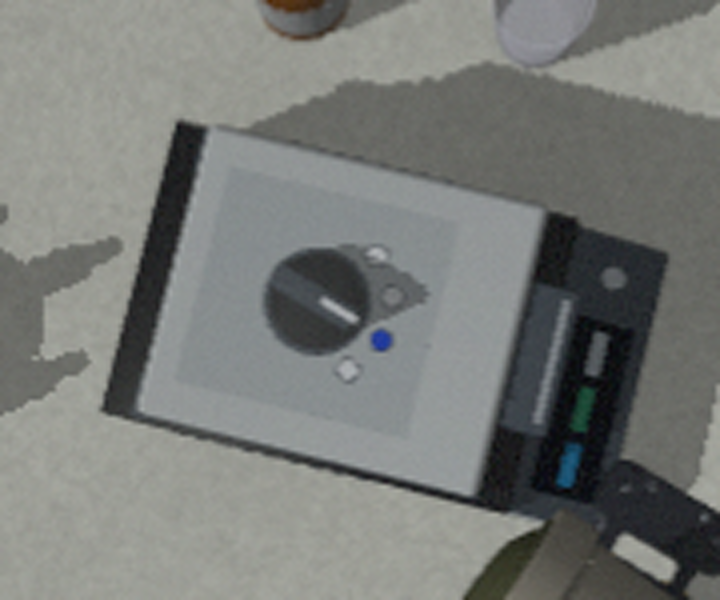

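View pics/sc8c.png

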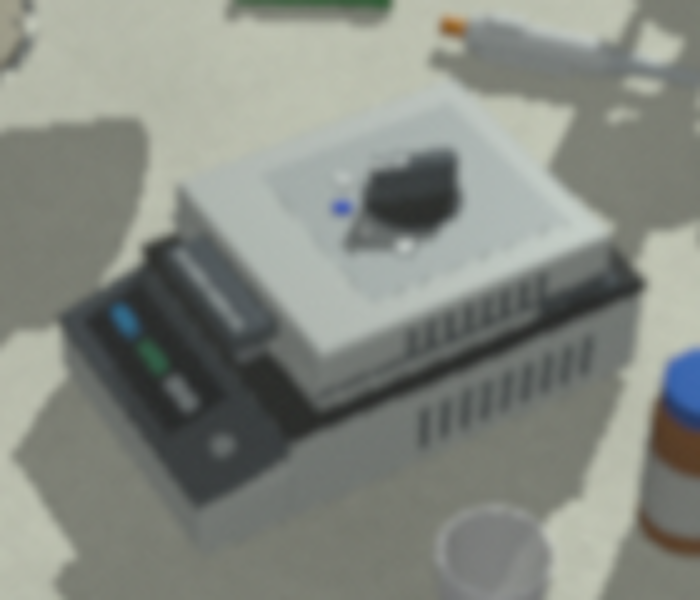

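View pics/top8.png

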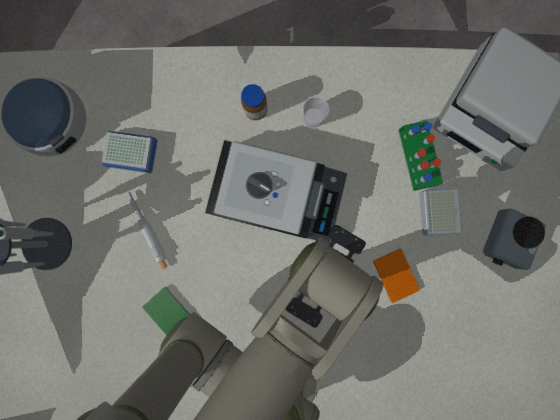

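Run:
```python
from h import *
p=robot.camera_params("top"); im=cv2.imread("pics/top8.png"); 
g=im.min(2).copy(); m=np.zeros_like(g); m[180:194,255:272]=(g[180:194,255:272]>130)
q=np.argwhere(m)[:,::-1].astype(float); print(len(q),q.min(0),q.max(0))
w=onz(p,q,.174)[:,:2]; d=cv2.fitLine(w.astype(np.float32),2,0,.01,.01).ravel(); print("pointer angle",np.arctan2(d[1],d[0]),"mod pi; want",-2.107, -2.107+np.pi)
c=w.mean(0)-lidpt(0,-.095,0,.07)[:2]; print("centroid dir",np.arctan2(c[1],c[0]))
```

```text
18 [260. 185.] [271. 193.]
pointer angle 0.9739965 mod pi; want -2.107 1.034592653589793
centroid dir -2.1086816268486297
```

```bash
python3 -c "
from bench import robot
print(robot.job_done())"
```

```text
the job is handed in; nothing more can be done
None
```

The job is done and handed in at about 17 s of the 64 s allowed.

- **Plate:** I pressed both ends down to the solid block, at a tip height of about 94.3 mm (94 mm is fully home), with 27 N on the right and up to 44 N on the left. The first press on the left read 94.8 mm, so I pressed that end again after the right one.
- **Lid and latch:** I swung the lid shut by pushing on the handle. The force fell away half-way through the handle's travel, and the tip then stopped at 131.6 mm with 22 N (132 mm is clicked down). Pictures show the lid shut and the handle down.
- **Dial:** I gripped the bar and turned it 1.2 rad clockwise, from the first mark to the blue one. In the final picture the centre of the pointer line lies at -2.109 rad from the dial's axis and the blue mark at -2.107. A line fitted to only 18 pixels of the pointer gave -2.168, a disagreement of 0.06 rad, which I put down to picture resolution.
- **Other things:** The tip box, tube rack, pipette, cold block, jar and beaker sit at the same places in the first and last top views, judged by eye. The arm ended clear of everything.

I could not see the plate again once the lid was shut, so its being fully home rests on the press heights and forces.

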